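Mount the amber specimen plaque and hold its holder square in the stage corner

TASK

Take the amber specimen plaque out of the wooden rack and slide it upright, fully home, into the slot of the blue-topped holder block standing on the dark camera stage. Then slide the holder, red-dotted corner first, into the corner of the two yellow fences so that its foot lies flat against both of them, and finish while still holding it with the fingers and pressing it lightly but firmly against both fences at once: do not let go. Leave the other plaques and the small jar and the green box where they are.

Things in the scene. Friction and masses are not known exactly. Their poses are not given: they have to be found in the camera images.
- plaque_amber: Amber-orange resin plaque with a dark beetle in it: flat slab 60 (x) x 6 (y) x 50 (z) mm, 25 g. Stands upright in one of the three slots of the rack, 18 mm of it inside the slot and the upper 32 mm free. Origin: centre of its lower edge face; z up, x along its length, y through its thickness. Either way round is good.
- holder: Loose block, about 0.55 kg, standing on the stage: polished aluminium foot 90 (x) x 64 (y) x 20 (z) mm; centred on it a blue block 80 x 40 mm from z = 20 to 52 mm, gripped across its 40 mm (y). Slot in the top, along x, central: 61.8 x 7.8 mm, 24 deep (floor at z = 28), mouth chamfered 3 mm; a plaque fully home stands on its floor, 26 mm showing. Origin: centre of underside; z up.
- slot_mouth (a point): Centre of the slot's mouth, on top of the holder (z = 52 mm in the holder's frame).
- holder_corner (a point): The foot's lower corner that belongs in the fence corner, at x = +45, y = -32, z = 0 mm in the holder's frame; a red dot marks it on top of the foot.
- stage: Fixed smooth, slippery dark grey plate, 260 (x) x 220 (y) mm, upper face 12 mm above the bench. Origin: centre of its underside; x and y run along its edges. Yellow fences along its +x (far) and -y (right) edges. A small white camera, part of it, stands 98 mm tall beyond the side fence, its lens 67 mm past the fence's inner face, level with the holder's final place.
- stage_corner (a point): Inner corner where the two fences meet, on the stage's upper face (x = +118, y = -98, z = 12 mm in the stage's frame). holder_corner comes to lie here; the holder's axes are then parallel to the stage's.
- fence_far: Yellow fence along the stage's +x edge: 12 thick (x), 208 long (y), standing 16 mm above the stage's upper face, so 4 mm lower than the top of the holder's foot. Rigid, smooth slippery plastic. Origin: middle of its underside; inner face 6 mm towards -x.
- fence_side: Yellow fence along the stage's -y edge: 260 long (x), 12 thick (y), 16 mm above the stage's upper face. Rigid, slippery too. Origin: middle of its underside; inner face 6 mm towards +y.
- rack: Fixed wooden rack block 90 (x) x 170 (y) x 26 (z) mm with three upright slots along x, 62 mm apart in y (at y = -62, 0, +62 mm), 18 mm deep, each holding one plaque. Origin: centre of its underside.
- plaque_green: Green plaque of the same size in another slot of the rack; origin as for the amber one. To be left alone.
- plaque_white: White plaque of the same size in another slot of the rack; origin as for the amber one. To be left alone.
- slide_box: Green closed slide box, 100 x 80 x 35 mm; origin under its centre. Bystander.
- stain_jar: Small brown jar with black cap, 44 mm across, 60 mm tall; origin under its centre. Bystander.
There are look-alikes about, which are no part of the job. Leave any purple look-alike of the plaque_amber alone.

How it is judged (in metres and radians):
On the way, in this order (a step that is already met when the one before it is completed fails the run):
1. the amber plaque stands fully home in the holder's slot (z of plaque_amber in the frame of holder between 0.025 and 0.0305 m and x of plaque_amber in the frame of holder between -0.004 and 0.004 m and y of plaque_amber in the frame of holder between -0.003 and 0.003 m and angle between the z axis of plaque_amber and the z axis of holder, either way round below 0.15 rad), for 0.2 s.
2. the holder, with the plaque in it, is pressed against both fences by the fingers (all of step 1 and contact force between holder and fence_far above 1 N and contact force between holder and fence_side above 1 N and distance between holder_corner and stage_corner below 0.004 m and angle between the x axis of holder and the x axis of stage, either way round below 0.035 rad and angle between holder's own z axis and vertical below 0.05 rad and (contact force between the fingers and holder above 0.5 N or contact force between the fingers and plaque_amber above 0.5 N)), for 0.3 s.
At the end, for the whole second after the job is handed in: Amber plaque home in the slot (within 2.5 mm of its floor); holder upright, its dotted corner within 4 mm of the fence corner, square to the stage within 0.035 rad, pressing on each fence with over 1 N, fingers still on holder or plaque, holder at rest, through the last second (all of step 2 and linear speed of holder below 0.01 m/s); the arm keeps its last pose, push and grip.
It fails at once if another plaque, the small jar or the green box moved by more than 25 mm (distance of any of plaque_green, plaque_white, slide_box, stain_jar from where it was at the start of the episode above 0.025 m).
It also fails if it takes over 54 s, if anything falls off the work surface, if the arm or the gripper's body presses on something with over 40 N, if the wrist force passes 120 N, or if a joint passes its speed limit or range.

ROBOT

A 6-joint arm with a two-finger parallel gripper is mounted at the origin on the work surface. World frame = base frame: x ahead of the robot, y to its left, z up, the work surface at z = 0. Lengths are in mm, angles in degrees, forces in N, time in s.
With the tool pointing down it reaches from about 350 to 850 mm from the base axis. Payload 8.1 kg.
Tool frame: the origin (TCP) lies at the very end of the fingers, on their centre line; the grasp point (between the pads) lies 19 mm behind it (r.grip_point_offset is the distance from the TCP to the grasp point, in mm); z points along the fingers, y is the line along which they close (so a half turn about z gives the same grasp; the last joint's range is limited). The gripper opens to 85 mm and grips with 20 to 120 N. Pads are 22 mm wide; open, the fingers measure 114 mm over their backs; the gripper's body (76 mm by 85 mm) begins 54 mm behind the grasp point. The pads swing forward as they close: fully open they stand 13 mm farther back than shut.
Start: joints at [-4.893, 7.471, 85.268, -0, 87.261, -4.893], TCP at [600.004, 0.022, 231.292] pointing down, gripper open.
Joint ranges: [-169.43, 169.43], [-51.17, 129.36], [1.28, 143.12], [-76.62, 256.62], [0, 156.53], [-152.29, 152.29]. Speed limits (degrees/s): [136.94, 136.94, 159.86, 180, 180, 180].

INTERFACE

Orientations are given as [roll, pitch, yaw] about the fixed x, y, z axes, in that order (R = Rz(yaw) Ry(pitch) Rx(roll)).
In Python, from bench import status, eyes, r gives the robot as it stands.
- The arm moves only by the shell command python3 -m handwheel 'ROWS' [FORCE]. ROWS is a JSON object whose one key "series" holds a list that holds one entry, the list of rows, each a list of 7 numbers: the shift along the tool's x, y, z in cm, then the turn, a rotation vector about the tool's x, y, z in rad, then the opening, from 0 (shut) to 1 (fully open). In form: {"series": [[[tx, ty, tz, rx, ry, rz, claw], ...]]}. A call has 1 to 12 rows; each row is the pose to reach, as a shift and turn from the pose commanded when the call began, along the tool's axes at that moment; what a row does not reach only later rows make up. A row lasts 1/8 s, in which the tool goes at most 62.5 mm and 10.7 degrees, less where a joint would pass 70% of its speed; a pose out of reach is approached as far as the arm can. A call with a gripper value outside its range is refused whole. The fingers move at their own pace and stop on an object; FORCE is the grip in N (left out, the last holds). Time passes only in rows, so rows that repeat a pose let the fingers close. It gives the time, the measured TCP pose, the force, the opening and the grip force at its end, in the units of the state.
- status.sense(): the state, without advancing time (a new reading comes with each control period).
- eyes.snapshot(name): name is "scene" or "side" or "wrist"; returns a dict with "img" (400x640x3 uint8, red, green, blue), "mtx" (3x3 intrinsics, pixels), "k1" (the pictures are not rectified: a ray, as slopes to the right and down, at radius r is drawn at 1 + k1 r^2 times it, then the intrinsics apply), "R" (3x3) and "t" (3): a world point X has camera coordinates R X + t. Camera axes: x right, y down, z forward; pixel columns grow to the right and rows downward; lengths in mm; the calibration is good to about 2 mm. A picture is of the moment at which its call begins. There is no depth.
- r.hand_in(): hands the job in; it is judged then, once.
The state is a dict: "time": time; "joint_pos": joint angles; "qd": joint speeds; "joint_efforts": joint torques, N m; "tool_pos": TCP position; "tcp_rot": TCP orientation; "ft_force": force on the tool from outside, world axes, zero at the start; "wrist_torque": the same for the moment, N m; "finger_gap": finger opening in mm; "grip_force": force on a finger pad.
Only numpy, scipy, OpenCV 4.12 (cv2) and the standard library are available. Lean on these libraries where they do the work, as an engineer would, in place of code of your own. Each camera call takes 0.05 s, during which the arm holds its last target. There are 200 camera calls.

## Working session

There is one attempt and no reset: what is moved stays moved. The work goes in short steps, Python scripts to look and compute and a shell command to move; the robot and the scene stay as the last step left them, time stands still between calls to the robot, and variables do not carry over. Pictures are saved under pics/ and viewed, at most 10 in all, crops included, and the job is handed in when it is done.

```bash
ls; mkdir -p pics; python3 - <<'E'
from bench import status, eyes, r
import cv2
print(status.sense())
for n in ("scene","side","wrist"):
    s=eyes.snapshot(n); cv2.imwrite(f"pics/{n}0.png",s["img"][:,:,::-1]); print(n,s["mtx"].tolist(),s["k1"],s["R"].tolist(),s["t"].tolist())
E
```

```text
pics
{'time': 0.0, 'joint_pos': array([-4.89486874e+00,  7.51794166e+00,  8.53305836e+01,  2.51981315e-04,
        8.72612410e+01, -4.89349678e+00]), 'qd': array([ 0.08523618, -0.07245951,  0.08286661,  0.00388253, -0.0971937 ,
        0.00090824]), 'joint_efforts': array([-1.90700346e-03, -5.69404185e+01, -5.00557995e+01, -2.19391650e-04,
        1.44415747e-02,  7.24149572e-05]), 'tool_pos': array([5.99438616e+02, 5.30820756e-02, 2.30202394e+02]), 'tcp_rot': array([-1.79890655e+02, -9.61422899e-03,  8.99986066e+01]), 'ft_force': array([-0.13568058, -0.32821293, -0.53919007]), 'wrist_torque': array([ 0.01335408, -0.00597122, -0.05575625]), 'grip_force': 0.0, 'finger_gap': 85.02572728483719}
scene [[380.0746763625359, 0.0, 326.20272031070016], [0.0, 380.0746763625359, 199.71231110470836], [0.0, 0.0, 1.0]] 0.023142756296046285 [[0.5955756106003934, 0.8031470247394211, -0.015638053273496672], [0.6288184353706139, -0.4782392086868319, -0.6130861559460025], [-0.49987705227988005, 0.35530566548650583, -0.7898612641959151]] [-394.5642477567291, -245.3571580370501, 1142.8980804927821]
side [[475.63347926263634, 0.0, 320.41483177861903], [0.0, 475.63347926263634, 195.30509982447825], [0.0, 0.0, 1.0]] -0.02862186183739611 [[-0.8851774757012019, -0.4648064599649819, -0.020390960891289507], [-0.3012953791818584, 0.6060808147383634, -0.73612983942355], [0.3545164749273418, -0.6454618507556457, -0.6765331242623588]] [529.1747551783484, 152.68691365053834, 1132.8711923308829]
wrist [[342.8710551593947, 0.0, 310.36804216868785], [0.0, 342.8710551593947, 198.28871023575286], [0.0, 0.0, 1.0]] -0.062447820003407616 [[0.9999993032639949, 0.00021531509295732643, -0.001160651083266868], [0.0005226131512334296, -0.9623693930236185, 0.2717441411453933], [-0.001058464463504416, -0.2717445583829859, -0.9623688350327106]] [-599.772917379308, -34.6727891343636, 378.703271180845]
```

View pics/scene0.png

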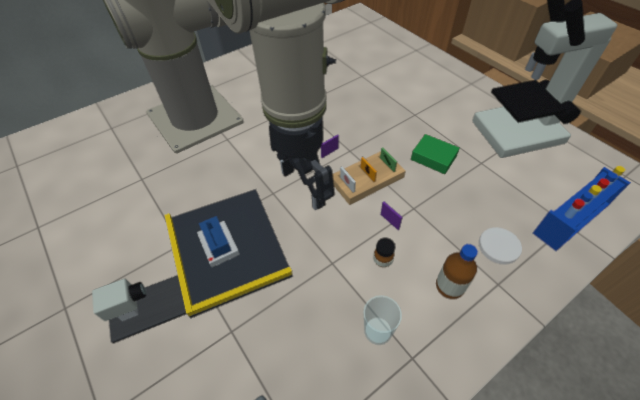

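View pics/side0.png

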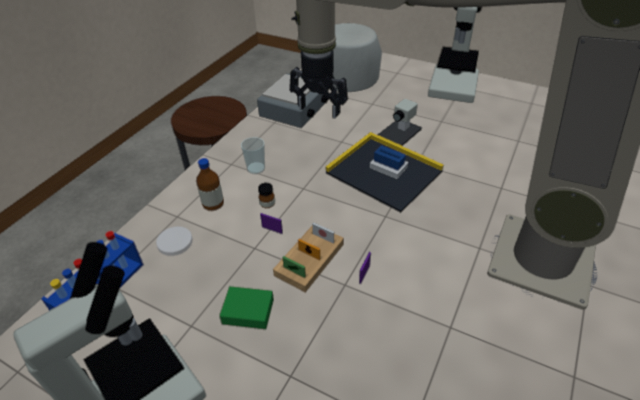

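Candidates in the scene view are the amber plaque in the rack's middle slot at (368,168), the purple look-alikes at (330,146) and (391,216), white at (347,180) and green at (388,159). I choose the amber one. The holder is at (217,240) with its red dot near (210,260). Next I check this in close crops.

```bash
python3 - <<'E'
import cv2,numpy as np
a=cv2.imread("pics/scene0.png");b=cv2.imread("pics/side0.png")
def c(i,x,y,w,h): return cv2.resize(i[y:y+h,x:x+w],(400,300),interpolation=cv2.INTER_CUBIC)
m=np.vstack([np.hstack([c(a,320,137,100,75),c(b,270,215,100,75)]),np.hstack([c(a,160,185,160,120),c(b,320,120,160,120)])])
cv2.imwrite("pics/m0.png",m)
E
```

```text
(no output)
```

View pics/m0.png

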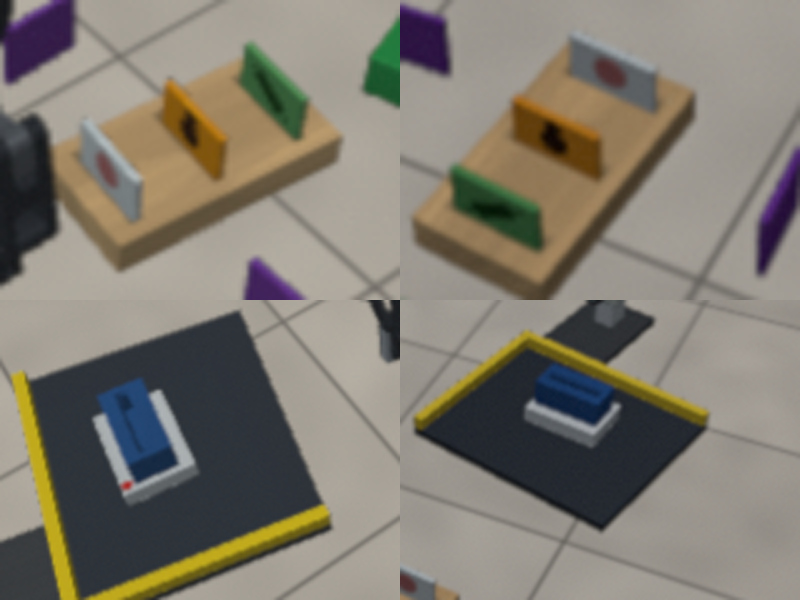

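```bash
cat > h.py <<'E'
import numpy as np,cv2
from scipy.optimize import least_squares
from scipy.spatial.transform import Rotation as Ro
def proj(s,X):
    P=np.atleast_2d(X)@np.array(s["R"]).T+s["t"]; a=P[:,:2]/P[:,2:]; a=a*(1+s["k1"]*(a**2).sum(1,keepdims=True))
    m=np.array(s["mtx"]); return a*[m[0,0],m[1,1]]+m[:2,2]
def place(p,L,z0=0):
    L=np.asarray(L,float); c,s=np.cos(p[2]),np.sin(p[2])
    return np.c_[p[0]+c*L[:,0]-s*L[:,1],p[1]+s*L[:,0]+c*L[:,1],L[:,2]+z0]
def fit(obs,p0,z0=0,name=""):
    # obs: list of (snap, local pts, pixels)
    f=lambda p:np.concatenate([(proj(s,place(p,L,z0))-px).ravel() for s,L,px in obs])
    q=least_squares(f,p0,loss="soft_l1",x_scale=[100,100,1])
    print(name,q.x[:2].round(1),np.degrees(q.x[2]).round(2),"res",np.abs(q.fun).reshape(-1,2).max(1).round(1) if 0 else f(q.x).round(1).tolist())
    return q.x
E
python3 - <<'E'
from h import *
from bench import eyes
sc,si=eyes.snapshot("scene"),eyes.snapshot("side")
A=np.array
q=lambda p,ox,oy,k:A(p,float)/k+[ox,oy]
# rack: -x end / +x end unknown; y sign unknown: try both by initial yaw
def best(obs,x0,z0,name):
    for y in (0,90,180,270): fit(obs,[*x0,np.radians(y)],z0,name+str(y))
tops=lambda y:[[-30,y,58],[30,y,58]]
obs=[]
for y,a,b in ((62,((170-84,120),(140,185)),0),):pass
def rackobs(sgn):
    return [(sc,A(tops(-62*sgn)+tops(0)+tops(62*sgn))*1.0,q([(86,120),(140,185),(170,82),(226,142),(246,45),(305,102)],320,137,4)),
     (si,A(tops(-62*sgn)+tops(0)+tops(62*sgn))[[1,0,3,2,5,4]]*1.0,q([(171,36),(257,75),(115,97),(202,140),(52,168),(143,210)],270,215,4))]
for s in (1,):
    best(rackobs(s),[600,250],0,f"rack{s} ")
S=lambda p:q(p,160,185-120,2.5)
D=lambda p:q(p,320-160,120-120,2.5)
# stage fence tops z=28; outer corner (130,-110), fence ends, plate corners
st=[(sc,A([[130,-110,28],[-130,-110,28],[130,110,12],[-130,110,12]][1:]),S([(15,375),(330,528),(238,312)])),
    (si,A([[130,110,28],[130,-110,28],[-130,-110,28],[-130,110,12]]),D([(416,418),(527,333),(708,412),(602,522)]))]
best(st,[600,-200],0,"stage")
ho=[(sc,A([[45,-32,20],[45,32,20],[-45,32,20],[-45,-32,20]]),S([(124,492),(197,465),(163,391),(95,415)])),
    (sc,A([[40,-20,52],[40,20,52],[-40,20,52],[-40,-20,52]]),S([(130,472),(174,450),(142,378),(98,393)])),
    (si,A([[-45,32,20],[45,32,20],[-45,-32,20]]),D([(598,438),(526,403),(620,405)]))]
best(ho,[600,-200],12,"holder")
E
```

```text
rack1 0 [496.4 253.1] -4.81 res [-1.1, -1.2, -0.8, -1.8, -1.4, -1.5, -1.2, -1.5, -0.5, -1.7, -0.6, -1.6, -1.0, -1.0, -1.4, -1.3, -1.5, -0.0, -1.7, -0.6, -1.2, -0.5, -2.0, -0.1]
rack1 90 [496.4 253.1] -4.81 res [-1.1, -1.2, -0.8, -1.8, -1.4, -1.5, -1.2, -1.5, -0.5, -1.7, -0.6, -1.6, -1.0, -1.0, -1.4, -1.3, -1.5, -0.0, -1.7, -0.6, -1.2, -0.5, -2.0, -0.1]
rack1 180 [496.4 253.1] 355.19 res [-1.1, -1.2, -0.8, -1.8, -1.4, -1.5, -1.2, -1.5, -0.5, -1.7, -0.6, -1.6, -1.0, -1.0, -1.4, -1.3, -1.5, -0.0, -1.7, -0.6, -1.2, -0.5, -2.0, -0.1]
rack1 270 [496.4 253.1] 355.19 res [-1.1, -1.2, -0.8, -1.8, -1.4, -1.5, -1.2, -1.5, -0.5, -1.7, -0.6, -1.6, -1.0, -1.0, -1.4, -1.3, -1.5, -0.0, -1.7, -0.6, -1.2, -0.5, -2.0, -0.1]
stage0 [ 462.  -133.2] -13.08 res [-2.4, -0.9, -0.7, -1.2, 0.3, -1.2, -2.0, -2.0, -0.9, -2.2, 0.0, -0.7, -1.1, 0.7]
stage90 [ 462.  -133.2] -13.08 res [-2.4, -0.9, -0.7, -1.2, 0.3, -1.2, -2.0, -2.0, -0.9, -2.2, 0.0, -0.7, -1.1, 0.7]
stage180 [ 462.  -133.2] 346.92 res [-2.4, -0.9, -0.7, -1.2, 0.3, -1.2, -2.0, -2.0, -0.9, -2.2, 0.0, -0.7, -1.1, 0.7]
stage270 [ 462.  -133.2] 706.92 res [-2.4, -0.9, -0.7, -1.2, 0.3, -1.2, -2.0, -2.0, -0.9, -2.2, 0.0, -0.7, -1.1, 0.7]
holder0 [ 455.7 -143.8] -8.85 res [-0.1, 1.2, -0.5, -0.6, -0.2, -1.1, -0.4, 0.4, -1.5, -2.7, -0.6, -1.8, 0.5, -0.4, 0.3, 0.7, -3.9, -1.4, -2.4, 1.0, -1.5, 0.1]
holder90 [ 455.7 -143.8] -8.85 res [-0.1, 1.2, -0.5, -0.6, -0.2, -1.1, -0.4, 0.4, -1.5, -2.7, -0.6, -1.8, 0.5, -0.4, 0.3, 0.7, -3.9, -1.4, -2.4, 1.0, -1.5, 0.1]
holder180 [ 455.7 -143.8] 351.15 res [-0.1, 1.2, -0.5, -0.6, -0.2, -1.1, -0.4, 0.4, -1.5, -2.7, -0.6, -1.8, 0.5, -0.4, 0.3, 0.7, -3.9, -1.4, -2.4, 1.0, -1.5, 0.1]
holder270 [ 455.7 -143.8] 351.15 res [-0.1, 1.2, -0.5, -0.6, -0.2, -1.1, -0.4, 0.4, -1.5, -2.7, -0.6, -1.8, 0.5, -0.4, 0.3, 0.7, -3.9, -1.4, -2.4, 1.0, -1.5, 0.1]
```

The crop shows the amber beetle plaque in the middle slot (scene px 368,165), with white and green on either side. The purple ones stand outside the rack. The holder's red dot is at scene (210,259), facing the fence corner. The fits agree with the given sizes, so I move above the rack.

```bash
python3 -m handwheel '{"series": [[[6,-2.5,0.5,0,0,-0.18,0.4],[12,-5,1,0,0,-0.36,0.4],[18,-7.5,2,0,0,-0.54,0.4],[22,-9,3,0,0,-0.73,0.4],[25.3,-10.4,3,0,0,-0.91,0.4],[25.3,-10.4,3,0,0,-1.09,0.4],[25.3,-10.4,3,0,0,-1.28,0.4],[25.3,-10.4,3,0,0,-1.46,0.4],[25.3,-10.4,3,0,0,-1.487,0.4],[25.3,-10.4,3,0,0,-1.487,0.4]]]}'
python3 - <<'E'
from h import *
from bench import eyes,status
w=eyes.snapshot("wrist"); cv2.imwrite("pics/w1.png",w["img"][:,:,::-1])
print({k:np.round(v,2) for k,v in status.sense().items()})
tops=[[-30,y,58] for y in(-62,0,62)]+[[30,y,58] for y in(-62,0,62)]
print(proj(w,place([496.4,253.1,np.radians(-4.8)],tops)).round())
E
```

```text
time: 1.5
tool_pos: [496.0, 253.0, 201.2]
tcp_rot: [-180.0, -0.0, 175.0]
ft_force: [0.5, -0.0, 0.5]
finger_gap: 34.1
grip_force: 0.0
{'time': np.float64(1.55), 'joint_pos': array([ 21.75,   1.7 ,  94.5 ,   0.  ,  83.81, -63.26]), 'qd': array([ 0.07, -0.05,  0.03, -0.01,  0.02, -0.5 ]), 'joint_efforts': array([ 4.000e-02, -5.107e+01, -4.950e+01,  0.000e+00,  0.000e+00,
       -1.000e-01]), 'tool_pos': array([496.01, 252.96, 201.25]), 'tcp_rot': array([-180.  ,   -0.  ,  175.01]), 'ft_force': array([ 0.82, -0.39,  0.38]), 'wrist_torque': array([ 0.02, -0.01, -0.01]), 'grip_force': np.float64(0.0), 'finger_gap': np.float64(34.67)}
[[236. 150.]
 [310. 150.]
 [384. 150.]
 [240. 218.]
 [310. 218.]
 [380. 218.]]
```

View pics/w1.png

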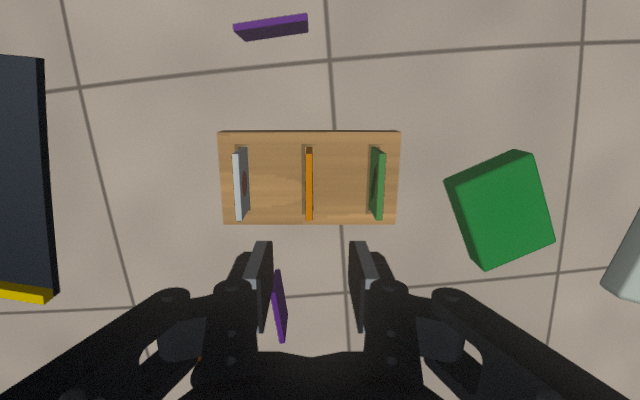

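The wrist view shows amber's top edge running from (309,147) to (309,221), against a predicted 310,150 to 310,218, so it is centred and aligned. Purple is at (280,305), clear of the fingers. I descend and grip.

```bash
python3 -m handwheel '{"series": [[[0,0,5,0,0,0,0.4],[0,0,10,0,0,0,0.4],[0,0,14,0,0,0,0.4],[0,0,16.3,0,0,0,0.4],[0,0,16.3,0,0,0,0.4],[0,0,16.3,0,0,0,0.0],[0,0,16.3,0,0,0,0.0],[0,0,16.3,0,0,0,0.0],[0,0,16.3,0,0,0,0.0],[0,0,16.3,0,0,0,0.0]]]}' 40
```

```text
time: 2.8
tool_pos: [497.3, 253.0, 40.2]
tcp_rot: [180.0, 0.2, 175.2]
ft_force: [-0.8, -5.4, 7.4]
finger_gap: 4.9
grip_force: 41.5
```

```bash
python3 -m handwheel '{"series": [[[0,0,-0.7,0,0,0,0],[0,0,-1.5,0,0,0,0],[0,0,-2.5,0,0,0,0],[0,0,-4,0,0,0,0],[0,0,-8,0,0,0,0],[0,0,-12,0,0,0,0],[0,0,-14,0,0,0,0],[0,0,-14,0,0,0,0]]]}'
python3 - <<'E'
from h import *
from bench import eyes,status
w=eyes.snapshot("wrist"); cv2.imwrite("pics/w2.png",w["img"][:,:,::-1])
E
```

```text
time: 3.8
tool_pos: [497.1, 253.6, 180.3]
tcp_rot: [179.9, 0.2, 175.2]
ft_force: [0.2, 0.4, -1.0]
finger_gap: 4.5
grip_force: 40.4
```

View pics/w2.png

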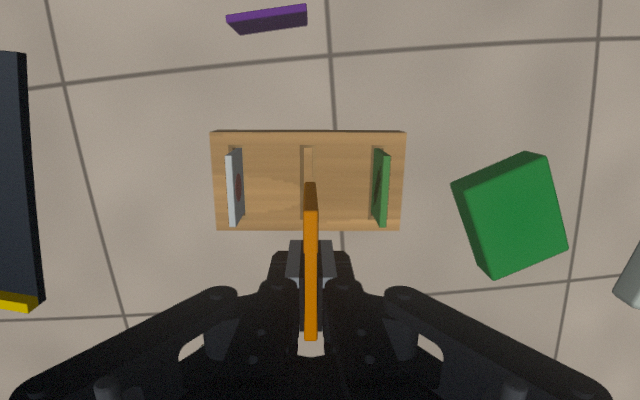

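The plaque is held, its top edge straight at column 310 (rows 212–340), and the middle slot is now empty at (307,170). I carry it over beside the holder.

```bash
python3 -m handwheel '{"series": [[[-0.4,-4,-1,0,0,0.01,0],[-0.9,-9,-2,0,0,0.02,0],[-1.4,-14,-2,0,0,0.03,0],[-2,-19.5,-2,0,0,0.04,0],[-2.6,-25,-2,0,0,0.05,0],[-3.2,-30.5,-2,0,0,0.06,0],[-3.7,-35.5,-2,0,0,0.07,0],[-4.1,-39,-2,0,0,0.073,0],[-4.2,-40,-2,0,0,0.073,0],[-4.2,-40,-2,0,0,0.073,0],[-4.2,-40,-2,0,0,0.073,0]]]}'
python3 - <<'E'
from h import *
from bench import eyes,status
w=eyes.snapshot("wrist"); im=w["img"][:,:,::-1]; cv2.imwrite("pics/w3.png",im)
cv2.imwrite("pics/w3c.png",cv2.resize(im[40:260,150:450],(800,587),interpolation=cv2.INTER_CUBIC))
st=status.sense(); print(st["tool_pos"],st["tcp_rot"],st["joint_pos"])
T=Ro.from_euler("xyz",st["tcp_rot"],degrees=True).as_matrix()
for x in(30,-30):
  for z in(-19,31): print(x,z,proj(w,st["tool_pos"]+T@[x,0,z]).round(1))
E
```

```text
time: 5.22
tool_pos: [504.2, -147.8, 197.5]
tcp_rot: [180.0, -0.1, 171.1]
ft_force: [-0.5, -0.0, -0.3]
finger_gap: 5.2
grip_force: 40.4
[ 504.31271873 -147.73475896  197.84842462] [ 1.79969851e+02 -4.14845783e-02  1.71102847e+02] [-2.19327137e+01 -3.03355957e+00  9.95529612e+01  2.01434190e-02
  8.35278146e+01 -1.03037828e+02]
30 -19 [[308.2 207.7]]
30 31 [[308.8 178.9]]
-30 -19 [[308.5 341. ]]
-30 31 [[309.  282.4]]
```

View pics/w3c.png

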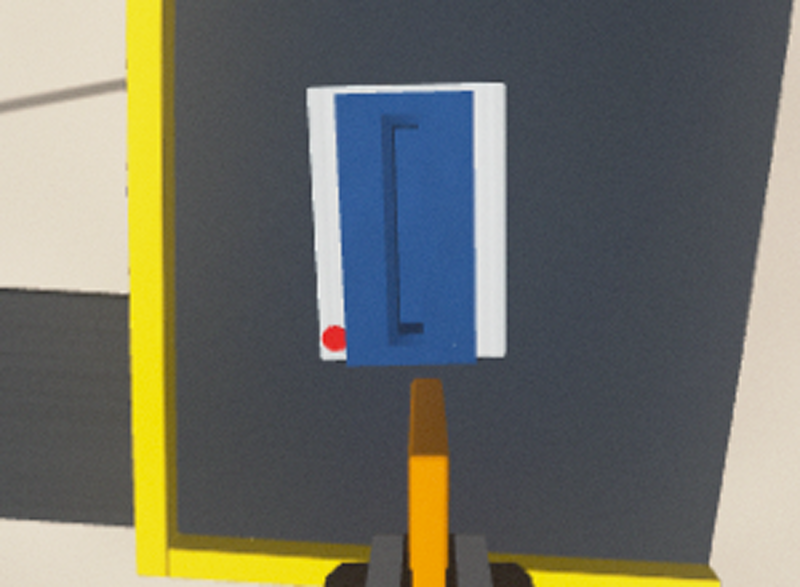

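```bash
python3 - <<'E'
from h import *
from bench import eyes,status
w=eyes.snapshot("wrist"); A=np.array
q=lambda p:A(p,float)/(800/300)+[150,40]-.3
B=A([[-40,-20,52],[-40,20,52],[40,20,52],[40,-20,52]]);F=A([[-45,-32,20],[-45,32,20],[45,32,20],[45,-32,20]])
h=fit([(w,np.r_[B,F],q([(333,94),(473,91),(476,362),(347,366),(306,88),(505,83),(506,357),(321,360)]))],[456,-144,-.15],12,"holder")
s=fit([(w,A([[118,-98,28],[118,-98,12],[118,110,28],[118,110,12]]),q([(168,548),(178,535),(715,570),(708,562)]))],[462,-133,-.22],0,"stage")
st=status.sense(); T=Ro.from_euler("xyz",st["tcp_rot"],degrees=True).as_matrix()
# plaque top/bottom end corners -> offset in tool x,y
P=q([(412,456),(446,456),(410,380),(442,380)])
L=A([[30,-3,-19],[30,3,-19],[30,-3,31],[30,3,31]])
for sg in (1,-1):
  f=lambda o:(proj(w,st["tool_pos"]+(L*[1,sg,1]+[o[0],o[1],o[2]])@T.T)-P).ravel()
  g=least_squares(f,[0,0,0]); print("plaque off",g.x.round(2),g.fun.round(1))
o=g.x; 
print("tool",st["tool_pos"],"slot",place(h,[[0,0,52]],12), "corner", place(s,[[118,-98,12]]), place(h,[[45,-32,0]],12))
d=T.T@(A([h[0],h[1],0])-st["tool_pos"]); print("holder centre in tool",d.round(1), "yaw diff tool x vs holder -x", np.degrees(h[2])+180-st["tcp_rot"][2])
E
```

```text
holder [ 455.  -145.5] -7.49 res [0.3, 0.2, -0.1, -0.1, -0.0, 0.4, -0.1, 0.0, -0.1, -0.4, 0.1, -0.5, 0.1, 0.0, -0.2, 0.6]
stage [ 462.1 -134. ] -11.86 res [-0.8, 0.7, -0.4, -0.7, 2.1, 2.3, 0.1, -1.3]
plaque off [-3.96  0.79  8.74] [-1.5 -0.2  0.5 -0.2  1.2  0.3  0.2  0.3]
plaque off [-26.35   0.69  87.3 ] [ 10.5  -4.4 -11.6  -4.4  10.5   5.3  -9.2   5.3]
tool [ 504.43097453 -147.82491159  198.06132266] slot [[ 454.96637224 -145.50154686   64.        ]] corner [[ 557.38560048 -254.13308074   12.        ]] [[ 495.41186467 -183.09359578   12.        ]]
holder centre in tool [ 49.2  -5.4 198.1] yaw diff tool x vs holder -x 1.4032434190907566
```

```bash
python3 -m handwheel '{"series": [[[2.5,-0.3,0,0,0,-0.012,0],[5.06,-0.62,0,0,0,-0.0245,0],[5.06,-0.62,3,0,0,-0.0245,0],[5.06,-0.62,6,0,0,-0.0245,0],[5.06,-0.62,8.5,0,0,-0.0245,0],[5.06,-0.62,9.2,0,0,-0.0245,0],[5.06,-0.62,9.2,0,0,-0.0245,0],[5.06,-0.62,9.2,0,0,-0.0245,0]]]}'
python3 - <<'E'
from h import *
from bench import eyes,status
w=eyes.snapshot("wrist"); im=w["img"][:,:,::-1]; a=eyes.snapshot("scene")["img"][:,:,::-1]; b=eyes.snapshot("side")["img"][:,:,::-1]
r=lambda i,x,y,w_,h_:cv2.resize(i[y:y+h_,x:x+w_],(400,300),interpolation=cv2.INTER_CUBIC)
cv2.imwrite("pics/m4.png",np.hstack([r(im,210,120,200,150),np.vstack([r(a,170,170,100,75)])]))
E
```

```text
time: 6.32
tool_pos: [454.4, -147.5, 107.7]
tcp_rot: [-180.0, 0.1, 172.4]
ft_force: [0.1, 0.3, -1.2]
finger_gap: 5.1
grip_force: 40.4
```

View pics/m4.png

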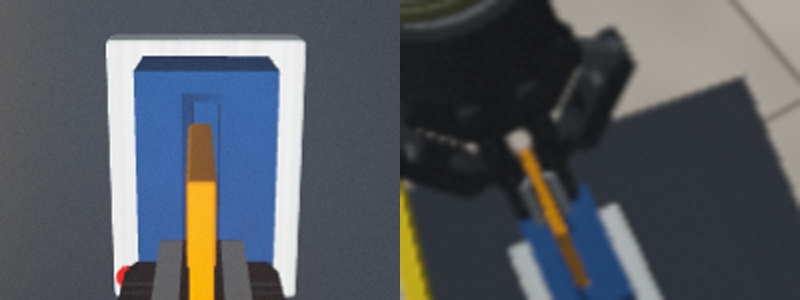

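The plaque's lower end (crop u≈201) is centred on the slot (182–220) and square to it. I lower it.

```bash
python3 -m handwheel '{"series": [[[0,0,0.6,0,0,0,0],[0,0,1.2,0,0,0,0],[0,0,1.8,0,0,0,0],[0,0,2.3,0,0,0,0],[0,0,2.7,0,0,0,0],[0,0,3.0,0,0,0,0],[0,0,3.2,0,0,0,0],[0,0,3.2,0,0,0,0]]]}'
```

```text
time: 7.48
tool_pos: [452.8, -147.1, 73.6]
tcp_rot: [180.0, -0.1, 172.4]
ft_force: [-0.9, 0.7, -0.7]
finger_gap: 5.0
grip_force: 41.4
```

```bash
python3 -m handwheel '{"series": [[[0,0,0.2,0,0,0,0],[0,0,0.35,0,0,0,0],[0,0,0.45,0,0,0,0],[0,0,0.45,0,0,0,0]]]}'
```

```text
time: 7.98
tool_pos: [454.7, -147.9, 71.5]
tcp_rot: [-180.0, 0.2, 172.4]
ft_force: [-1.3, 0.4, 11.1]
finger_gap: 5.0
grip_force: 42.9
```

```bash
python3 -m handwheel '{"series": [[[0,0,0.3,0,0,0,0.1],[0,0,0,0,0,0,0.7],[0,0,0,0,0,0,0.7],[0,0,0,0,0,0,0.7],[0,0,0,0,0,0,0.7],[0,0,0,0,0,0,0.7],[0,0,0,0,0,0,0.7]]]}'
python3 - <<'E'
from h import *
from bench import eyes
w=eyes.snapshot("wrist"); im=w["img"][:,:,::-1]; a=eyes.snapshot("scene")["img"][:,:,::-1]; b=eyes.snapshot("side")["img"][:,:,::-1]
r=lambda i,x,y,w_,h_:cv2.resize(i[y:y+h_,x:x+w_],(400,300),interpolation=cv2.INTER_CUBIC)
cv2.imwrite("pics/m5.png",np.vstack([np.hstack([r(im,210,120,200,150),r(a,170,190,100,75)]),np.hstack([r(b,350,130,80,60),r(im,0,0,640,400)])]))
E
```

```text
time: 8.85
tool_pos: [453.4, -147.3, 69.8]
tcp_rot: [180.0, -0.0, 172.4]
ft_force: [-0.4, 1.1, -0.0]
finger_gap: 60.2
grip_force: 0.0
```

View pics/m5.png

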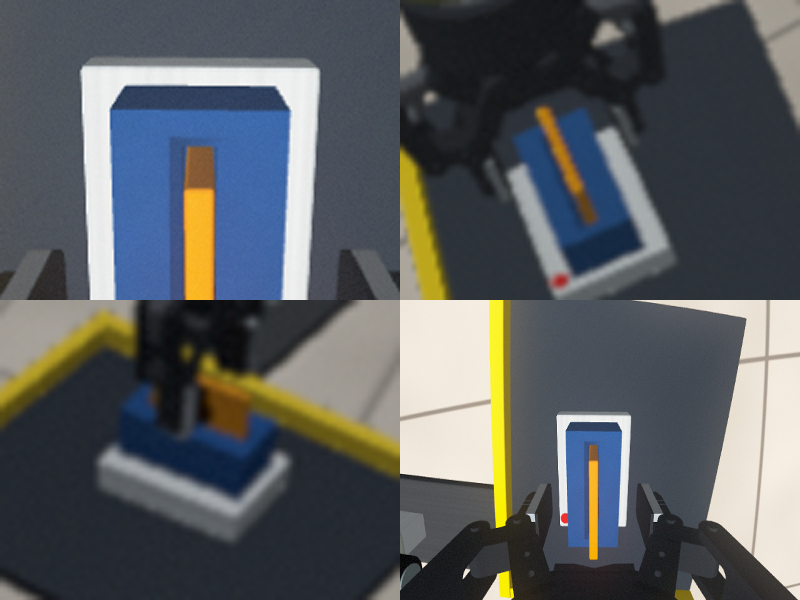

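```bash
python3 - <<'E'
from h import *
from bench import eyes,status
w=eyes.snapshot("wrist"); A=np.array
q=lambda p:A(p,float)/2+[210,120]-.25
h=fit([(w,A([[-40,-20,52],[-40,20,52],[-45,-32,20],[-45,32,20]]),q([(111,109),(290,109),(82,67),(319,69)]))],[455,-145.5,-.13],12,"holder")
P=q([(184,189),(214,188),(186,147),(214,147)])
print(P.tolist())
f=lambda o:(proj(w,place(h,A([[o[0],o[1]-3,o[2]],[o[0],o[1]+3,o[2]],[o[0],o[1]-3,52],[o[0],o[1]+3,52]]),12))-P).ravel()
g=least_squares(f,[-30,0,78]);print(g.x,g.fun.round(1))
for n in("scene","side"):
  c=eyes.snapshot(n); print(n,proj(c,place(h,A([[30,0,78],[-30,0,78],[30,0,88]]),12)).round(1).tolist())
print(status.sense()["tool_pos"])
E
```

```text
holder [ 456.2 -147.2] -7.87 res [-0.5, 0.3, 0.4, 0.8, -1.1, -0.4, 1.3, -0.8]
[[301.75, 214.25], [316.75, 213.75], [302.75, 193.25], [316.75, 193.25]]
[-31.52888018  -0.13132868  81.30816323] [-0.6 -0.3  0.8  0.2  0.2  0.  -0.5  0.1]
scene [[214.1, 237.8], [205.0, 216.7], [212.9, 235.1]]
side [[379.7, 141.6], [398.5, 148.8], [380.0, 138.7]]
[ 453.42947544 -147.30682971   69.78157569]
```

The plaque stands in the slot. In the scene view its top ends are at about (206,217) and (215,239), against a predicted (205,217) and (214,238) when home. Next I grip the blue block.

```bash
python3 -m handwheel '{"series": [[[-0.2,0,1.2,0,0,0,0.7],[-0.2,0,2.2,0,0,0,0.7],[-0.2,0,3,0,0,0,0.7],[-0.2,0,3.4,0,0,0,0.7],[-0.2,0,3.4,0,0,0,0.7],[-0.2,0,3.4,0,0,0,0.3],[-0.2,0,3.4,0,0,0,0.3],[-0.2,0,3.4,0,0,0,0.3],[-0.2,0,3.4,0,0,0,0.3],[-0.2,0,3.4,0,0,0,0.3]]]}' 40
```

```text
time: 10.4
tool_pos: [455.9, -147.8, 36.3]
tcp_rot: [-180.0, 0.1, 172.4]
ft_force: [-0.4, -1.3, 4.8]
finger_gap: 39.5
grip_force: 42.7
```

```bash
cat > fence.py <<'E'
from h import *
def ray(w,px,z):
    m=np.array(w["mtx"]); a=(np.asarray(px,float)-m[:2,2])/[m[0,0],m[1,1]]; b=a.copy()
    for _ in range(8): b=a/(1+w["k1"]*(b**2).sum(1,keepdims=True))
    R=np.array(w["R"]); C=-R.T@w["t"]; d=np.c_[b,np.ones(len(b))]@R
    return C+d*((z-C[2])/d[:,2:])
def line(P):
    v=cv2.fitLine(P[:,:2].astype(np.float32),cv2.DIST_HUBER,0,.01,.01).ravel(); return v
def side(w,im,r0,r1,cmax):
    hsv=cv2.cvtColor(im,cv2.COLOR_BGR2HSV); M=(abs(hsv[...,0].astype(int)-28)<8)&(hsv[...,1]>150)&(hsv[...,2]>180)
    px=[(np.flatnonzero(M[r,:cmax])[-1]+.5,r) for r in range(r0,r1) if M[r,:cmax].any()]
    P=ray(w,px,28); v=line(P); return v,len(px),px[0],px[-1]
def far(w,im,c0,c1,rmin):
    hsv=cv2.cvtColor(im,cv2.COLOR_BGR2HSV); M=(abs(hsv[...,0].astype(int)-28)<8)&(hsv[...,1]>150)&(hsv[...,2]>180)
    px=[(c,np.flatnonzero(M[rmin:,c])[0]+rmin-.5) for c in range(c0,c1) if M[rmin:,c].any()]
    P=ray(w,px,28); v=line(P); return v,len(px),px[0],px[-1]
E
python3 - <<'E'
from fence import *
from bench import eyes,status
w=eyes.snapshot("wrist"); im=w["img"][:,:,::-1].copy(); cv2.imwrite("pics/w6.png",im)
st=status.sense(); T=Ro.from_euler("xyz",st["tcp_rot"],degrees=True).as_matrix()
v,n,a,b=side(w,im,0,150,300); print("now side",v,np.degrees(np.arctan2(v[1],v[0])),n,a,b)
# reconstruct camera for w3
T3=Ro.from_euler("xyz",[179.97,-.04,171.10],degrees=True).as_matrix(); p3=np.array([504.35,-147.78,197.95])
Rt=np.array(w["R"])@T; tt=w["t"]+np.array(w["R"])@st["tool_pos"]
w3=dict(w); w3["R"]=Rt@T3.T; w3["t"]=tt-w3["R"]@p3
i3=cv2.imread("pics/w3.png")
v,n,a,b=side(w3,i3,20,230,260); print("w3 side",v,np.degrees(np.arctan2(v[1],v[0])),n,a,b)
u,n,a,b=far(w3,i3,220,270,200); print("w3 far",u,np.degrees(np.arctan2(u[1],u[0])),n,a,b)
u2,n,a,b=far(w3,i3,350,412,200); print("w3 far right",u2,np.degrees(np.arctan2(u2[1],u2[0])),n,a,b)
k=np.linalg.solve(np.c_[v[:2],-u[:2]],u[2:]-v[2:]); print("corner",v[2:]+k[0]*v[:2])
E
```

```text
now side [ 9.7567141e-01 -2.1923804e-01  3.6671277e+02 -2.1106706e+02] -12.664282 150 (np.float64(132.5), 0) (np.float64(136.5), 149)
w3 side [ 9.7551948e-01 -2.1991296e-01  4.2867722e+02 -2.2519637e+02] -12.703921 210 (np.float64(210.5), 20) (np.float64(211.5), 229)
w3 far [ 2.2686923e-01  9.7392523e-01  5.6370288e+02 -2.2229694e+02] 76.88718 50 (220, np.float64(245.5)) (269, np.float64(248.5))
w3 far right [ 2.1456279e-01  9.7671020e-01  5.9287177e+02 -9.1003647e+01] 77.610115 62 (350, np.float64(253.5)) (411, np.float64(256.5))
corner [ 556.3244  -253.97208]
```

```bash
python3 -m handwheel '{"series": [[[-0.5,-0.3,0,0,0,0.01,0.3],[-1.2,-0.8,0,0,0,0.02,0.3],[-2,-1.4,0,0,0,0.04,0.3],[-2.8,-2,0,0,0,0.055,0.3],[-3.6,-2.6,0,0,0,0.07,0.3],[-4.4,-3.1,0,0,0,0.08,0.3],[-5.1,-3.6,0,0,0,0.089,0.3],[-5.7,-4,0,0,0,0.089,0.3],[-6.1,-4.3,0,0,0,0.089,0.3],[-6.1,-4.3,0,0,0,0.089,0.3],[-6.1,-4.3,0,0,0,0.089,0.3]]]}'
python3 - <<'E'
from fence import *
from bench import eyes,status
w=eyes.snapshot("wrist"); im=w["img"][:,:,::-1].copy(); cv2.imwrite("pics/w7.png",im)
a=eyes.snapshot("scene"); b=eyes.snapshot("side")
r=lambda i,x,y,w_,h_:cv2.resize(i[y:y+h_,x:x+w_],(400,300),interpolation=cv2.INTER_CUBIC)
cv2.imwrite("pics/m7.png",np.vstack([np.hstack([r(im,0,0,640,400),r(a["img"][:,:,::-1],160,220,120,90)]),np.hstack([r(b["img"][:,:,::-1],335,120,80,60),r(im,160,100,200,150)])]))
E
```

```text
time: 11.82
tool_pos: [510.9, -198.6, 36.4]
tcp_rot: [-180.0, 0.1, 167.3]
ft_force: [1.0, -1.1, 5.9]
finger_gap: 39.3
grip_force: 42.9
```

View pics/m7.png

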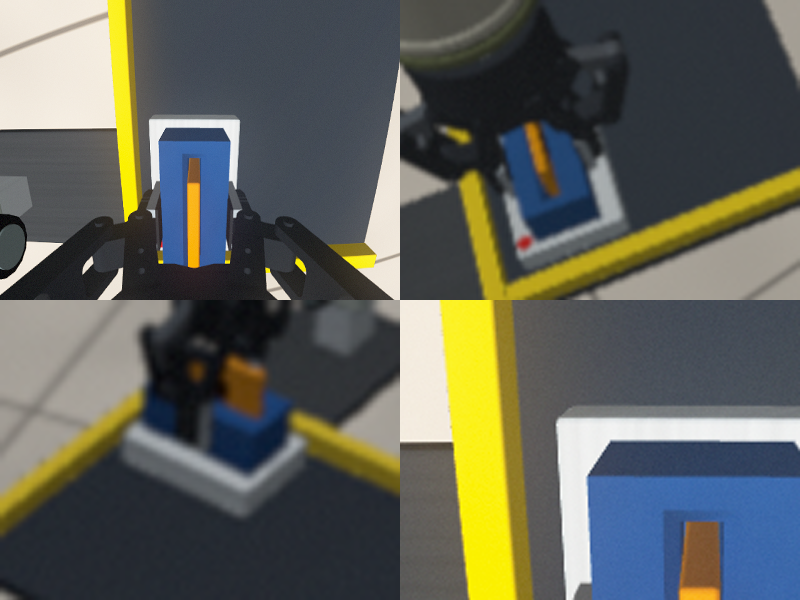

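The wrist view shows the holder parallel to the side fence with a gap of about 12 mm, the red dot facing the corner, and the fingers above the fence. Now I advance into the corner.

```bash
python3 -m handwheel '{"series": [[[-0.4,-0.4,0,0,0,0,0.3],[-0.8,-0.8,0,0,0,0,0.3],[-1.0,-1.0,0,0,0,0,0.3],[-1.15,-1.15,0,0,0,0,0.3],[-1.25,-1.25,0,0,0,0,0.3],[-1.3,-1.3,0,0,0,0,0.3],[-1.3,-1.3,0,0,0,0,0.3]]]}'
```

```text
time: 12.85
tool_pos: [518.9, -212.7, 36.4]
tcp_rot: [179.9, -0.2, 167.4]
ft_force: [-8.5, 6.4, 16.9]
finger_gap: 39.5
grip_force: 44.2
```

```bash
python3 -m handwheel '{"series": [[[0,-0.08,-0.05,0,0,0,0.3],[0,-0.15,-0.05,0,0,0,0.3],[0,-0.15,-0.05,0,0,0,0.3],[0,-0.15,-0.05,0,0,0,0.3]]]}'
python3 - <<'E'
from fence import *
from bench import eyes,status
s=status.sense(); print(s["tool_pos"],s["tcp_rot"],s["ft_force"],s["wrist_torque"])
w=eyes.snapshot("wrist"); im=w["img"][:,:,::-1].copy()
a=eyes.snapshot("scene"); b=eyes.snapshot("side")
print(status.sense()["ft_force"])
r=lambda i,x,y,w_,h_:cv2.resize(i[y:y+h_,x:x+w_],(400,300),interpolation=cv2.INTER_CUBIC)
cv2.imwrite("pics/m8.png",np.vstack([np.hstack([r(im,160,280,200,120),r(a["img"][:,:,::-1],160,220,120,90)]),np.hstack([r(b["img"][:,:,::-1],335,120,80,60),r(im,160,100,200,150)])]))
E
```

```text
time: 13.35
tool_pos: [518.8, -213.2, 36.4]
tcp_rot: [179.9, -0.2, 167.4]
ft_force: [-6.3, 9.5, 13.6]
finger_gap: 40.0
grip_force: 43.8
[ 518.81321362 -213.17483387   36.37986955] [ 1.79862426e+02 -1.62470241e-01  1.67384492e+02] [-6.27022727  9.46110825 13.55655333] [1.33978226 0.76066855 0.32616049]
[-6.19369564  9.36668056 13.00126009]
```

View pics/m8.png

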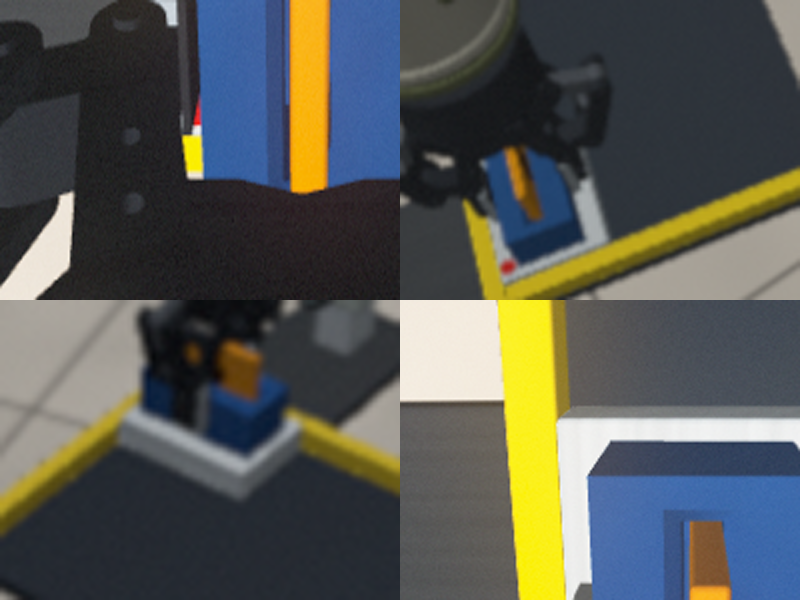

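```bash
python3 - <<'E'
from h import *
from bench import eyes
w=eyes.snapshot("wrist"); h=[519.0,-213.0,np.radians(-12.65)]
L=np.array([[-40,-20,52],[-45,-32,20]]+[[x,0,z] for z in(78,80,82,84) for x in(-29.1,-30,-30.9)])
for l,p in zip(L,proj(w,place(h,L,12))): print(l,p.round(1))
E
```

```text
[-40. -20.  52.] [251.1 187.1]
[-45. -32.  20.] [235.2 158.4]
[-29.1   0.   78. ] [308.5 246.6]
[-30.   0.  78.] [308.5 243.6]
[-30.9   0.   78. ] [308.5 240.7]
[-29.1   0.   80. ] [308.5 249.5]
[-30.   0.  80.] [308.5 246.5]
[-30.9   0.   80. ] [308.5 243.5]
[-29.1   0.   82. ] [308.5 252.5]
[-30.   0.  82.] [308.5 249.5]
[-30.9   0.   82. ] [308.5 246.4]
[-29.1   0.   84. ] [308.5 255.7]
[-30.   0.  84.] [308.5 252.6]
[-30.9   0.   84. ] [308.4 249.5]
```

The holder is flush with both fences, pressing with about 8 N on each. Plaque top row 244 matches the height when home, 243.6. I hold it and hand in.

```bash
python3 -m handwheel '{"series": [[[0,0,0,0,0,0,0.3],[0,0,0,0,0,0,0.3],[0,0,0,0,0,0,0.3],[0,0,0,0,0,0,0.3]]]}' && python3 -c "
from bench import r
print(r.hand_in())"
```

```text
time: 14.05
tool_pos: [518.8, -213.2, 36.4]
tcp_rot: [179.9, -0.2, 167.4]
ft_force: [-6.5, 9.1, 13.6]
finger_gap: 39.7
grip_force: 43.8
the job is handed in; nothing more can be done
None
```

I handed the job in after 14 s: the amber plaque stands home in the holder's slot, and the fingers still grip the holder, pressing it against both fences at about 8 N each; the hand-in returned no verdict.

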